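# Clamp a tailor's clapper in the bench vise

## Task

The pale working edge of the wooden clapper is due for re-sanding: lower the clapper gently into the vise, pale edge up, to sit flat on the steel bed between the two jaws, lengthwise along them and about centred. Then wind the crank clockwise (seen from the crank end) until the moving jaw clamps it tight against the fixed jaw. Let go of the crank, and leave the other things on the bench where they are.

Things in the scene. Friction and masses are not known exactly. Their poses are not given: they have to be found in the camera images.
- clapper: Tailor's clapper: brown hardwood block, 210 mm long (own x), 52 wide (own y), 72 tall (z up), rounded ends, 0.4 to 0.65 kg. Sides flat and 52 mm apart below 38 mm and above 50 mm; between runs a darker finger groove, 40 mm across. A pale bare strip covers its top edge; it starts standing on the bench, pale edge up. Origin: centre of its underside. Half a turn about z makes no difference.
- vise: Blue-grey machine vise on a round swivel base, fixed to the bench; red-brown jaw facings. Origin: on the bench under the base's middle. Own y is the screw's direction: fixed jaw at +y, crank at the -y end; own x runs along the jaws (104 mm). Bed 83 mm above the bench, jaw tops 115; the nut bracket (y -98 to -120 mm) reaches 119. The fixed jaw's face is the plane y = +26 mm.
- seat (a point): Point on the vise's steel bed, 83 mm above the bench, midway along the jaws and 26 mm from the fixed jaw's face: where the middle of the clapper's underside ends up once clamped. Same axes as the vise.
- jaw: The vise's moving jaw, 104 mm along the jaws, 32 high, 40 thick. Origin: at bed height, midway along its clamping face. It slides only along the vise's y, driven by the crank, and cannot be pushed by hand. The gap between the jaws is 26 mm minus its y in the vise's frame: 62 to 78 mm at the start, 52 mm when it grips the clapper.
- crank (a joint): Crank angle (rad), 0 with its arm straight up and the jaws 70 mm apart. Clockwise seen from the crank end (over the top towards the vise's +x) closes: the value falls, and each turn moves jaw, screw and crank together 6 mm to the vise's +y. Turning takes about 4 N at the grip; it stays where left. Once the clapper is pinched the effort rises, to about 12 N a sixth of a turn later.
- hub (a point): Centre of the crank's steel hub (15 mm radius) on the screw axis, 100 mm above the bench, on the hub's end away from the vise.
- grip (a point): Middle of the crank's black revolving grip: a sleeve 24 mm in diameter, 70 mm long, parallel to the vise's y, 50 mm from the screw axis; its inner end is 2 mm from the crank arm. It spins freely on its pin, so fingers pointing down can hold it all the way round. It circles in the vise's xz plane, 37 mm further along -y than the hub point.
- sander: Cork sanding block with brown abrasive face down, 110 x 62 x 39 mm, bystander. Origin: centre of its underside. It and the clapper swap places from run to run.
- cone: Dark pink cone of thread, 84 mm across the foot, 165 mm tall, bystander. Origin: centre of its underside.
- pins: Low steel pin dish, 90 mm across, 24 mm tall, bystander. Origin: centre of its underside.
- shears: Tailor's shears lying flat, about 240 mm long, 13 mm tall, black handles, bystander. Origin: near the pivot, on the bench; its own x points to the blade tips.

How it is judged:
On the way, in this order (a step that is already met when the one before it is completed fails the run):
1. the clapper sits flat on the vise's bed between the open jaws (z of clapper in the frame of seat between -0.005 and 0.005 m and x of clapper in the frame of seat between -0.025 and 0.025 m and y of clapper in the frame of seat between -0.035 and 0.005 m and angle between clapper's own z axis and vertical below 0.08 rad and contact force between jaw and clapper below 15 N), for 0.2 s.
2. the moving jaw, wound in with the crank, clamps the clapper (contact force between jaw and clapper above 60 N), for 0.2 s.
At the end, for the whole second after the job is handed in: The clapper stands pale edge up on the vise's bed (underside within 4 mm of the bed, upright and square to the jaws within 0.05 rad), its middle within 25 mm of the jaws' middle, flat against the fixed jaw (within 4 mm), and the moving jaw presses on it with more than 60 N, at rest (contact force between jaw and clapper above 60 N and z of clapper in the frame of seat between -0.004 and 0.004 m and x of clapper in the frame of seat between -0.025 and 0.025 m and y of clapper in the frame of seat between -0.004 and 0.004 m and angle between clapper's own z axis and vertical below 0.05 rad and angle between the x axis of clapper and the x axis of vise, either way round below 0.05 rad and linear speed of clapper below 0.01 m/s); the robot touches nothing.
It fails at once if the sanding block, thread cone, pin dish or shears is shifted by more than 30 mm (distance of any of sander, cone, pins, shears from where it was at the start of the episode above 0.03 m).
It fails at once if the clapper is dropped or slammed into the vise (horizontal distance between clapper and seat below 0.05 m and linear speed of clapper above 0.7 m/s).
It also fails if it takes over 70 s, if anything falls off the work surface, if the arm or the gripper's body presses on something with over 40 N, if the wrist force passes 120 N, or if a joint passes its speed limit or range.

## Robot

A 6-joint arm with a two-finger parallel gripper is mounted at the origin on the work surface. World frame = base frame: x ahead of the robot, y to its left, z up, the work surface at z = 0. Lengths are in m, angles in rad, forces in N, time in s.
With the tool pointing down it reaches from about 0.275 to 0.825 m from the base axis. Payload 4.9 kg.
Tool frame: the origin (TCP) lies midway between the tips of the shut fingers; the grasp point (between the pads) lies 19 mm behind it (bot.grip_depth is the distance from the TCP to the grasp point, in m); y points along the fingers, x is the direction in which the jaws open and shut, and the axes are right-handed (so a half turn about y gives the same grasp; the last joint's range is limited). The gripper opens to 85 mm and grips with 20 to 120 N. Pads are 22 mm wide; open, the fingers measure 114 mm over their backs; the gripper's body (76 mm by 85 mm) begins 54 mm behind the grasp point. The pads swing forward as they close: fully open they stand 13 mm farther back than shut.
Start: joints at [1.02, 0.326, -0.193, 1.052, 0, 1.437], TCP at [0.223, 0.503, 0.231] pointing down, gripper open.
Joint ranges: [-2.65, 2.65], [-0.97, 1.79], [-1.3, 1.35], [-1.93, 2.1], [-1.47, 1.37], [-3.14, 3.14]. Speed limits (rad/s): [2.57, 2.57, 3.14, 3.14, 3.14, 3.14].

## Interface

Orientations are given as a unit quaternion [w, x, y, z].
In Python, from cell import bot gives the robot as it stands. Calls block until the motion is done:
- bot.move_pose(position, orientation): joint-space move of the TCP to a pose.
- bot.move_linear(position, speed=0.15, rotation=None, until_force=None): straight line of the TCP; rotation=None keeps the orientation; speed is the mean speed in m/s. With until_force (N) it stops when the force on the tool has changed by that much, and returns True; else False.
- bot.goto_joints(angles): joint-space move.
- bot.set_gripper(opening, grasp_force=None): opening from 0.0 (shut) to 1.0 (fully open); grasp_force is the grip in N (None keeps the last); returns when the fingers have stopped.
- bot.wait(seconds).
- bot.solve_ik(position, orientation): joint angles nearest the present ones, or None.
- bot.camera(name): name is "scene" or "top" or "wrist"; returns the picture (384x512x3 uint8, red, green, blue); there is no depth.
- bot.calibration(name): a dict with "mtx" (3x3 intrinsics, pixels), "extrinsics" (4x4, takes a point from world to camera coordinates); the wrist camera has in their place "hand_eye" (4x4, takes a point from camera to tool coordinates, whose origin is the TCP and whose axes are the tool frame's). Camera axes: x right, y down, z forward; pixel columns grow to the right and rows downward; lengths in m; the calibration is good to about 2 mm. A picture is of the moment at which its call begins: read the wrist's pose just before it. calibration takes no time and is no camera call.
A pose or a line that the arm cannot do raises bot.PlanningError and nothing moves.
- bot.close_job(): hands the job in, once; it reports no verdict.
Trained networks look in the newest picture that a camera, given by its name, has taken for a name from the list of things; names that differ only in an ending like _2 or _b are one class to them, and where a whole thing is asked for, a point or a joint stands for the part that bears it (a point fixed in the world has none). Each returns a list of dicts, best first, with "confidence" (0 to 1); they miss things now and then, are a little off and sometimes report something else, mostly with a low value. They report only what shows in the picture. A call takes as long as a camera call.
- bot.search_frame(camera, thing): "bbox" ([left, top, width, height] in pixels, round what is visible of it).
Readings, each from a call of its own:
- bot.read_clock(): time.
- bot.read_joint_positions(): joint angles.
- bot.read_joint_vel(): joint speeds.
- bot.read_joint_efforts(): joint torques, N m.
- bot.read_position(): TCP position.
- bot.read_tool_rot(): TCP orientation.
- bot.read_ft_force(): force on the tool from outside, world axes, zero at the start.
- bot.read_moment(): the same for the moment, N m.
- bot.read_gripper_width(): opening from 0.0 (shut) to 1.0 (fully open).
Only numpy, scipy, OpenCV 4.12 (cv2) and the standard library are available. Lean on these libraries where they do the work, as an engineer would, in place of code of your own. Each camera call takes 0.05 s, during which the arm holds its last target. There are 200 camera calls.

## Working session

There is one attempt and no reset: what is moved stays moved. The work goes in short steps, each a Python script; the robot and the scene stay as the last script left them, time stands still between calls to the robot, and variables do not carry over. Pictures are saved under pics/ and viewed, on a budget of 10 in all, crops included, one or two more only if the job needs it, and the job is handed in when it is done.

```bash
mkdir -p pics; ls; python3 - <<'E'
from cell import bot
import cv2, numpy as np
np.set_printoptions(precision=4,suppress=True)
for c in ["scene","top"]:
    im=bot.camera(c); cv2.imwrite(f"pics/{c}0.png",cv2.resize(im[:,:,::-1],(800,600),interpolation=cv2.INTER_CUBIC))
    k=bot.calibration(c); print(c,k["mtx"],k["extrinsics"])
    for t in ["clapper","vise","jaw","hub","grip","sander","cone","pins","shears"]:
        print(t,[(np.round(d["bbox"],1).tolist(),round(d["confidence"],2)) for d in bot.search_frame(c,t)[:2]])
print(bot.calibration("wrist"),bot.read_clock(),bot.read_tool_rot(),bot.grip_depth)
E
```

```text
pics
scene [[482.602    0.     252.7637]
 [  0.     482.602  188.5735]
 [  0.       0.       1.    ]] [[-0.6202  0.7844  0.0095  0.4163]
 [ 0.6082  0.4885 -0.6257 -0.2545]
 [-0.4954 -0.3822 -0.78    1.6961]
 [ 0.      0.      0.      1.    ]]
clapper [([371.6, 205.5, 47.0, 73.7], 0.57)]
vise [([190.9, 169.0, 123.1, 87.7], 0.74)]
jaw [([188.1, 167.5, 92.6, 46.8], 0.84), ([192.3, 170.6, 119.9, 89.1], 0.61)]
hub [([193.5, 171.9, 53.4, 19.1], 0.64)]
grip [([189.6, 169.3, 58.5, 22.7], 0.78), ([188.3, 166.8, 122.7, 90.9], 0.41)]
sander [([334.4, 268.0, 39.7, 48.3], 0.87), ([190.8, 169.8, 57.1, 18.5], 0.29)]
cone [([132.4, 132.3, 28.2, 47.6], 0.62)]
pins [([207.0, 128.0, 24.3, 22.7], 0.98), ([193.0, 168.1, 57.2, 23.9], 0.67)]
shears [([209.7, 256.4, 73.8, 74.1], 0.92)]
top [[499.769    0.     253.3499]
 [  0.     499.769  192.3519]
 [  0.       0.       1.    ]] [[ 0.0245 -0.9997  0.0072 -0.0686]
 [-0.9931 -0.0251 -0.1145  0.5951]
 [ 0.1147 -0.0043 -0.9934  1.5257]
 [ 0.      0.      0.      1.    ]]
clapper [([121.0, 206.5, 23.6, 69.7], 0.95)]
vise [([196.7, 160.4, 123.1, 75.9], 0.8)]
jaw [([242.5, 173.8, 80.5, 41.9], 0.66)]
hub [([265.4, 177.0, 55.7, 27.2], 0.62)]
grip [([255.0, 177.7, 66.3, 24.4], 0.95)]
sander [([127.8, 163.9, 24.8, 36.8], 0.81)]
cone [([358.8, 160.7, 29.9, 25.4], 0.91), ([118.2, 204.6, 26.5, 72.8], 0.24)]
pins [([328.5, 233.0, 25.5, 28.9], 0.76)]
shears [([200.4, 94.4, 29.4, 78.8], 0.7)]
{'mtx': array([[337.2479,   0.    , 257.9724],
       [  0.    , 337.2479, 191.4799],
       [  0.    ,   0.    ,   1.    ]]), 'hand_eye': array([[ 1.    , -0.0012, -0.0003,  0.    ],
       [-0.    , -0.2672,  0.9637, -0.1427],
       [-0.0012, -0.9637, -0.2672,  0.0685],
       [ 0.    ,  0.    ,  0.    ,  1.    ]])} 1.0 [ 0.5926 -0.5926 -0.3857  0.3857] 0.0187
```

View pics/scene0.png

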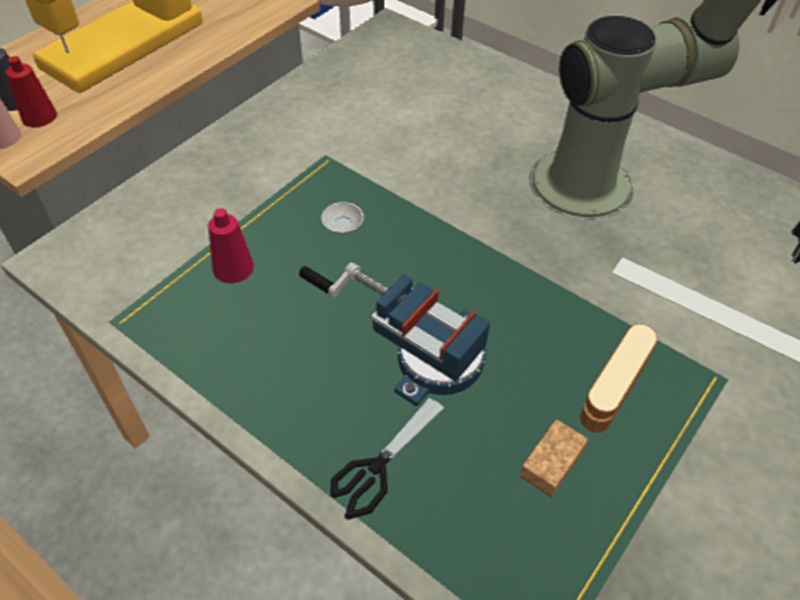

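View pics/top0.png

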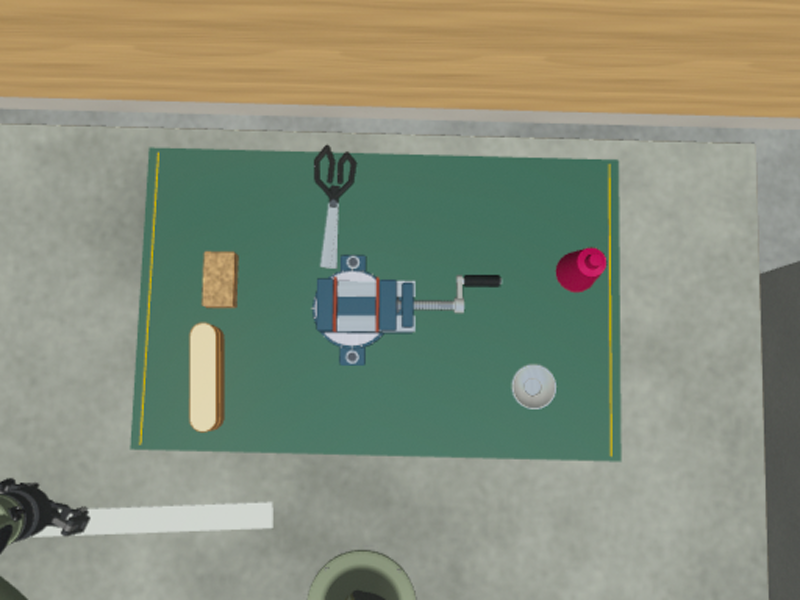

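The top view shows the clapper at about (205,377) px, lengthwise along world x. The vise is at about (352,307), with its fixed jaw to the left (+y). The crank grip is at (482,281), with its arm pointing to +x. The scene view agrees. Next I'll take close looks with the wrist camera.

```bash
cat > h.py <<'E'
from cell import bot
import cv2, numpy as np
from scipy.spatial.transform import Rotation as Ro
np.set_printoptions(precision=4,suppress=True)
def quat(a):  # tool down, tool x at world yaw a
    x=np.array([np.cos(a),np.sin(a),0]); y=np.array([0,0,-1.]); z=np.cross(x,y)
    q=Ro.from_matrix(np.c_[x,y,z]).as_quat(); return [q[3],*q[:3]]
def toR(q): return Ro.from_quat([*q[1:],q[0]]).as_matrix()
def ray(K,Tcw,uv):  # Tcw camera->world
    d=Tcw[:3,:3]@np.linalg.solve(K,[uv[0],uv[1],1]); return Tcw[:3,3],d
def pix(K,Tcw,uv,z):
    o,d=ray(K,Tcw,uv); return o+d*(z-o[2])/d[2]
def fixed(c):
    k=bot.calibration(c); return k["mtx"],np.linalg.inv(k["extrinsics"])
def wrist_pose():
    T=np.eye(4); T[:3,:3]=toR(bot.read_tool_rot()); T[:3,3]=bot.read_position()
    k=bot.calibration("wrist"); return k["mtx"],T@k["hand_eye"]
def proj(K,Tcw,p):
    c=np.linalg.inv(Tcw)@np.r_[p,1]; u=K@c[:3]; return u[:2]/u[2]
E
python3 - <<'E'
from h import *
K,T=fixed("top"); s=1/1.5625
P=lambda u,v,z:pix(K,T,(u*s,v*s),z)
print("clapper ends",P(203,323,.072),P(203,431,.072))
print("hub",P(459,307,.1),"fixface",P(337,305,.115),"movface",P(378,305,.115),"jaw ends",P(334,279,.115),P(334,332,.115))
print("grip",P(482,281,.1))
for tag,x,y,a in [("clap",.36,.33,np.pi/2),("vise",.38,-.06,np.pi/2)]:
    bot.move_pose([x,y,.33],quat(a))
    K,T=wrist_pose(); im=bot.camera("wrist"); np.savez(f"{tag}.npz",K=K,T=T,im=im)
    cv2.imwrite(f"pics/w_{tag}.png",cv2.resize(im[:,:,::-1],(800,600),interpolation=cv2.INTER_CUBIC))
    for t in (["clapper"] if tag=="clap" else ["jaw","hub","grip","vise"]):
        print(t,[(np.round(d["bbox"],1).tolist(),round(d["confidence"],2)) for d in bot.search_frame("wrist",t)[:2]])
print(bot.read_clock(),bot.read_joint_positions())
E
```

```text
clapper ends [0.539  0.3193 0.072 ] [0.3323 0.3084 0.072 ]
hub [ 0.5797 -0.1745  0.1   ] fixface [0.576  0.0577 0.115 ] movface [ 0.578  -0.0198  0.115 ] jaw ends [0.6255 0.065  0.115 ] [0.5247 0.0616 0.115 ]
grip [ 0.631  -0.2179  0.1   ]
clapper [([220.7, 130.3, 49.8, 161.0], 0.64)]
jaw [([147.4, 275.9, 146.2, 77.2], 0.65)]
hub [([150.7, 306.5, 111.1, 47.1], 0.92)]
grip [([148.9, 309.5, 111.3, 42.3], 0.78)]
vise [([152.2, 208.7, 224.7, 147.3], 0.56)]
3.7583 [-0.3475 -0.0414 -0.3759  1.2364  0.0001 -0.349 ]
```

View pics/w_clap.png

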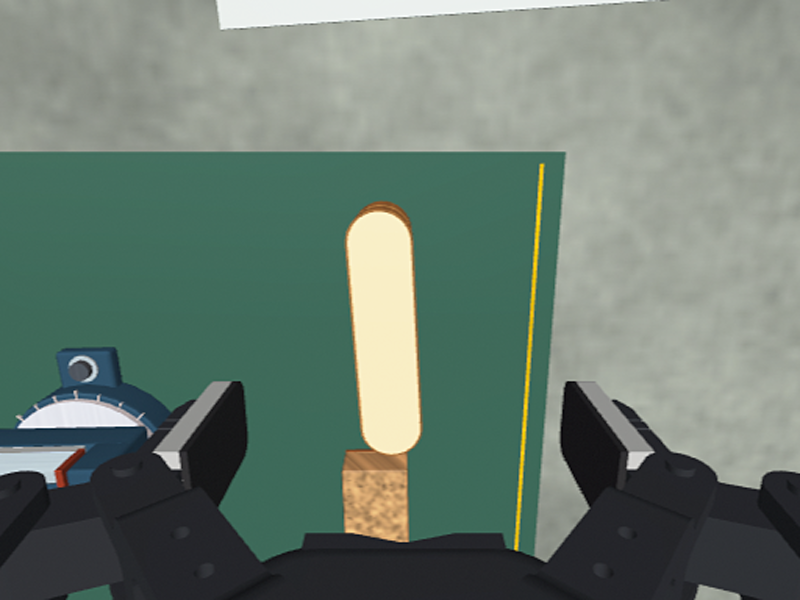

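View pics/w_vise.png

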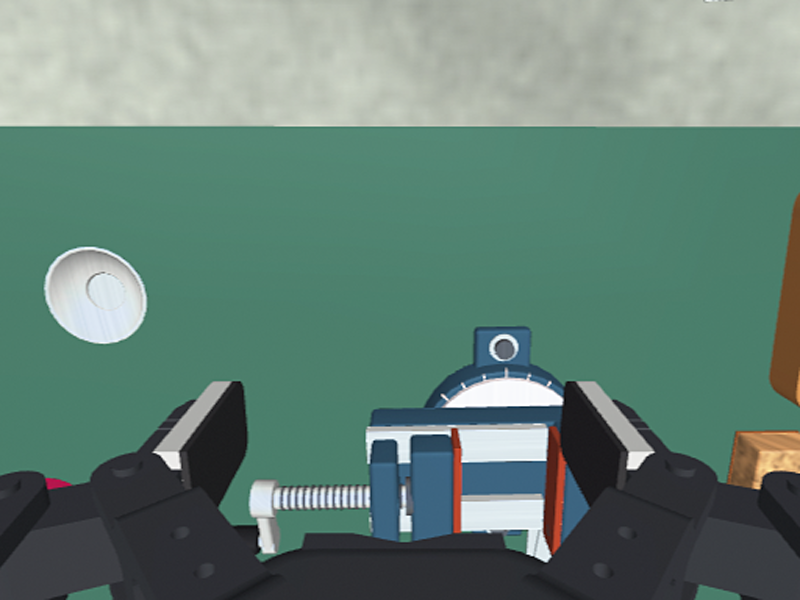

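The close look shows the pale edge running from about (379,211) to (391,455) px, turned a few degrees, with the sander just beyond its far end. In the vise picture the fingers hide the far side, so I'll re-shoot the vise from farther out. I'll also segment the clapper.

```bash
cat >> h.py <<'E'
def pale(im,K,T,z,roi=None):
    r,g,b=[im[:,:,i].astype(int) for i in range(3)]
    m=((r>200)&(r-b>25)&(r-b<90)&(g>180)).astype(np.uint8)
    c=max(cv2.findContours(m,cv2.RETR_EXTERNAL,cv2.CHAIN_APPROX_NONE)[0],key=cv2.contourArea)[:,0]
    w=np.array([pix(K,T,p,z)[:2] for p in c])
    (cx,cy),wh,a=cv2.minAreaRect((w*1000).astype(np.float32)); B=cv2.boxPoints(((cx,cy),wh,a))
    e=max([B[1]-B[0],B[2]-B[1]],key=np.linalg.norm); e=e*np.sign(e[0])
    return cx/1000,cy/1000,wh,np.arctan2(e[1],e[0])
E
python3 - <<'E'
from h import *
d=np.load("clap.npz"); print("wrist",pale(d["im"],d["K"],d["T"],.072))
im=bot.camera("top"); K,T=fixed("top"); im[:, 230:]=0; print("top",pale(im,K,T,.072))
bot.move_pose([.68,-.06,.33],quat(np.pi/2))
K,T=wrist_pose(); im=bot.camera("wrist"); np.savez("vise2.npz",K=K,T=T,im=im)
cv2.imwrite("pics/w_vise2.png",cv2.resize(im[:,:,::-1],(800,600),interpolation=cv2.INTER_CUBIC))
for t in ["jaw","hub","grip","vise"]:
    print(t,[(np.round(d["bbox"],1).tolist(),round(d["confidence"],2)) for d in bot.search_frame("wrist",t)[:2]])
print(bot.read_clock())
E
```

```text
wrist (0.43654608154296876, 0.3158373718261719, (205.40972900390625, 48.435523986816406), np.float32(0.0525839))
top (0.43642694091796874, 0.3152626953125, (203.87139892578125, 45.298274993896484), np.float32(0.051098377))
jaw [([82.0, 10.3, 221.1, 117.6], 0.57)]
hub [([79.4, 55.7, 180.8, 72.7], 0.95)]
grip [([81.6, 56.6, 182.0, 74.6], 0.56)]
vise [([77.4, 0.3, 341.0, 161.4], 0.56)]
5.2083
```

View pics/w_vise2.png

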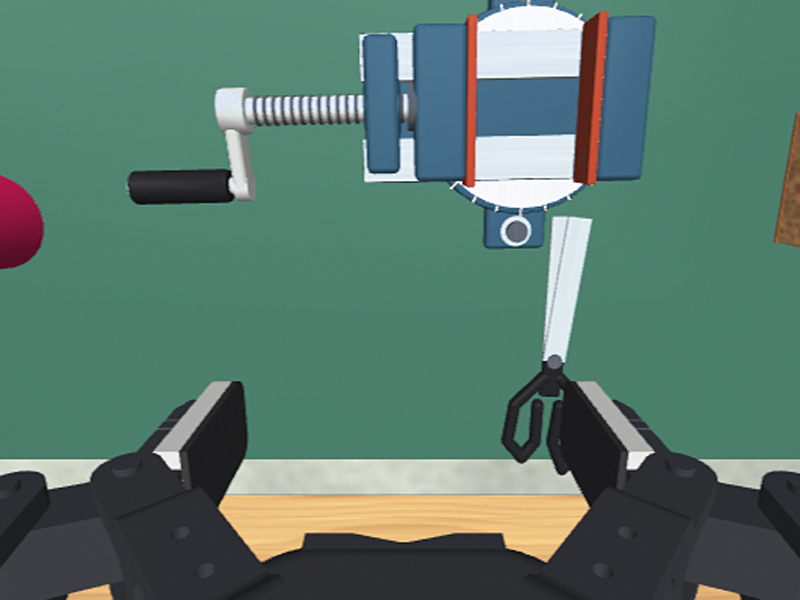

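The full vise shows clearly. The moving-jaw facing is at u≈467–477 and the fixed facing at u≈576–607. The hub is at (232,108) and the grip spans u=130–232 at v≈187. I'll extract the facing edges in pixels.

```bash
python3 - <<'E'
from h import *
d=np.load("vise2.npz"); im,K,T=d["im"].astype(int),d["K"],d["T"]
red=(im[:,:,0]-im[:,:,2]>60)
for v in (12,20,40,60,80,100,114):
    us=np.where(red[v,280:400])[0]+280; print(v,[(int(u),int(im[v,u,0])) for u in us])
dark=(im.sum(2)<150); vs,us=np.where(dark[80:150,60:170]); print("grip bbox",us.min()+60,us.max()+60,vs.min()+80,vs.max()+80)
E
```

```text
12 [(299, 131), (300, 196), (301, 213), (302, 206), (303, 206), (304, 205), (378, 84), (379, 86), (380, 87), (381, 85), (383, 155), (384, 201), (385, 203), (386, 201), (387, 202), (388, 173)]
20 [(299, 132), (300, 194), (301, 208), (302, 206), (303, 206), (304, 195), (374, 84), (375, 86), (376, 86), (377, 86), (378, 87), (379, 87), (382, 126), (383, 190), (384, 207), (385, 202), (386, 200), (387, 202)]
40 [(299, 148), (300, 201), (301, 206), (302, 204), (303, 203), (304, 195), (372, 81), (374, 85), (375, 86), (376, 87), (377, 86), (378, 86), (381, 153), (382, 200), (383, 202), (384, 200), (385, 203), (386, 160)]
60 [(299, 158), (300, 205), (301, 204), (302, 203), (303, 209), (304, 165), (371, 86), (372, 85), (374, 86), (375, 88), (376, 86), (377, 85), (379, 112), (380, 178), (381, 205), (382, 200), (383, 200), (384, 203), (385, 145)]
80 [(299, 174), (300, 207), (301, 202), (302, 202), (303, 203), (304, 147), (370, 86), (372, 85), (374, 86), (375, 86), (376, 85), (378, 138), (379, 190), (380, 200), (381, 199), (382, 200), (383, 187)]
100 [(299, 180), (300, 204), (301, 199), (302, 198), (303, 193), (369, 84), (374, 87), (376, 92), (377, 163), (378, 199), (379, 197), (380, 197), (381, 202), (382, 144)]
114 [(298, 136), (299, 187), (300, 200), (301, 198), (302, 198), (303, 191), (368, 82), (369, 84), (371, 84), (373, 86), (375, 92), (376, 161), (377, 198), (378, 196), (379, 196), (380, 200), (381, 143)]
grip bbox 82 149 108 130
```

```bash
python3 - <<'E'
from h import *
d=np.load("vise2.npz"); K,T=d["K"],d["T"]; s=1/1.5625
P=lambda u,v,z:pix(K,T,(u,v),z)
a,b=P(382.7,12,.115),P(375.7,114,.115); c,e=P(304.8,12,.115),P(303.8,114,.115)
print("fixed",a,b,"mov",c,e)
yaw=np.arctan2(-(b-a)[0],(b-a)[1]); print("yaw of -", np.degrees(np.arctan2((b-a)[1],(b-a)[0])),np.degrees(np.arctan2((e-c)[1],(e-c)[0])))
print("mov ends",P(302*1,9.3,.115),P(301.5,119,.115),"fix ends",P(386,7.4,.115),P(379,118,.115))
hub=P(215*s,109*s,.1); nutL=P(247*s,109*s,.108); g1,g2=P(129*s,187*s,.1),P(233*s,187*s,.1)
print("hub",hub,nutL,"grip ends",g1,g2)
K,T=fixed("top")
for c in ["top"]:
    im=bot.camera(c).astype(int); red=(im[:,:,0]-im[:,:,2]>50)
    for v in (182,190,200,208): print(v,[(u,int(im[v,u,0])) for u in np.where(red[v,205:250])[0]+205])
    print(pix(K,T,(215,182),.115),pix(K,T,(215,208),.115))
E
```

```text
fixed [0.5316 0.0601 0.115 ] [0.6272 0.0621 0.115 ] mov [ 0.5315 -0.0147  0.115 ] [ 0.6271 -0.0123  0.115 ]
yaw of - 1.2316046335698296 1.4261752523395788
mov ends [ 0.5292 -0.0175  0.115 ] [ 0.6321 -0.0145  0.115 ] fix ends [0.5277 0.0628 0.115 ] [0.6312 0.0659 0.115 ]
hub [ 0.5825 -0.1854  0.1   ] [ 0.5831 -0.1617  0.108 ] grip ends [ 0.6334 -0.25    0.1   ] [ 0.6335 -0.1778  0.1   ]
182 []
190 []
200 []
208 []
[0.6153 0.061  0.115 ] [0.538  0.0584 0.115 ]
```

The vise yaw is about 0.0235 rad and the gap about 74.8 mm, which matches a crank angle of 3π/2. The pinch should therefore come 3.75 turns on. Now I'll grasp the clapper.

```bash
python3 - <<'E'
from h import *
bot.set_gripper(1.0,60)
q=quat(np.pi/2+.052)
bot.move_pose([.4365,.3156,.20],q)
bot.move_linear([.4365,.3156,.075],speed=.2)
print(bot.move_linear([.4365,.3156,.036],speed=.06,until_force=8),bot.read_position())
f0=bot.read_ft_force(); bot.set_gripper(0.0,60); print("w",bot.read_gripper_width(),bot.read_ft_force()-f0)
bot.move_linear([.4365,.3156,.06],speed=.06); bot.wait(.2); print(bot.read_ft_force()-f0,bot.read_moment(),bot.read_gripper_width())
bot.move_linear([.4365,.3156,.22],speed=.2)
bot.move_linear([.5804,.0291,.22],speed=.25,rotation=quat(np.pi/2+.0235))
K,T=wrist_pose(); im=bot.camera("wrist"); cv2.imwrite("pics/w_hold.png",cv2.resize(im[:,:,::-1],(800,600)))
print(bot.read_position(),toR(bot.read_tool_rot())[:,0],bot.read_clock(),bot.read_gripper_width())
for z in (.254,.256,.258): print(pale(im,K,T,z))
E
```

```text
False [0.4366 0.3157 0.036 ]
w 0.600728114935858 [-1.1075  0.6035  4.8934]
[ 0.0762 -0.0443 -6.8876] [-0.018   0.0373  0.039 ] 0.6027206769694093
[0.5797 0.0304 0.2199] [-0.0252  0.9997  0.0005] 12.35 0.5987554446376482
(0.543377685546875, 0.02963661766052246, (118.67272186279297, 48.830047607421875), np.float32(0.024743468))
(0.5427893676757812, 0.029623926162719725, (116.48675537109375, 47.93059539794922), np.float32(0.024743527))
(0.5422010498046875, 0.029611238479614256, (114.30077362060547, 47.03114700317383), np.float32(0.024743479))
```

View pics/w_hold.png

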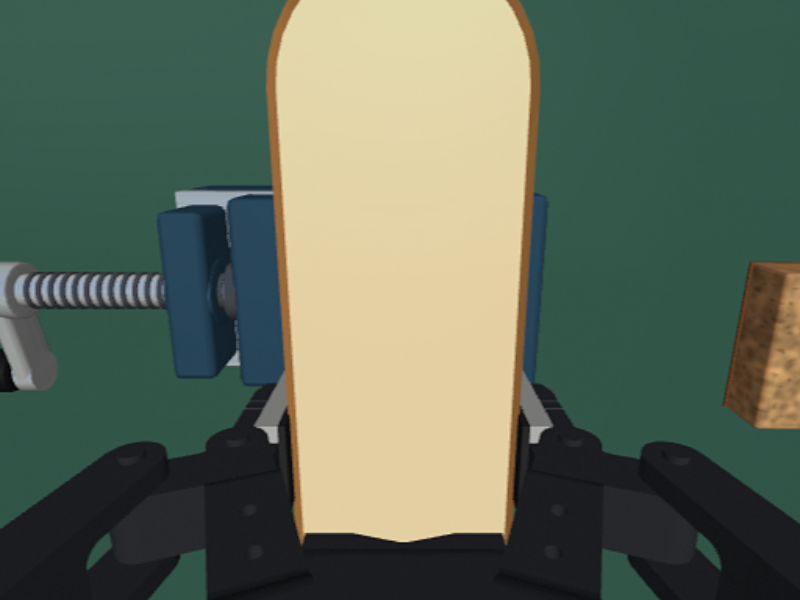

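The clapper is held square at mid-length and lies above the jaws. Now I'll lower it.

```bash
python3 - <<'E'
from h import *
bot.wait(.2); print(bot.read_position())
X,Y=.5804,.0291
print(bot.move_linear([X,Y,.15],speed=.1,until_force=10))
print(bot.move_linear([X,Y,.127],speed=.05,until_force=6),bot.read_position(),bot.read_ft_force())
print(bot.move_linear([X,Y,.114],speed=.02,until_force=4),bot.read_position(),bot.read_ft_force())
print(bot.read_clock())
E
```

```text
[0.5802 0.0299 0.2201]
False
False [0.5803 0.0291 0.1268] [ 0.9851  0.1278 -5.9094]
True [0.5807 0.0291 0.1196] [-0.0523 -0.4684  3.3687]
14.4667
```

```bash
python3 - <<'E'
from h import *
bot.set_gripper(1.0); bot.wait(.1)
p=bot.read_position(); bot.move_linear([p[0],p[1],.24],speed=.2)
# wrist over crank, camera towards -y : tool x = -x_w
bot.move_pose([.60,-.02,.33],quat(np.pi+.0235))
K,T=wrist_pose(); im=bot.camera("wrist"); np.savez("crank.npz",K=K,T=T,im=im)
cv2.imwrite("pics/w_crank.png",cv2.resize(im[:,:,::-1],(800,600),interpolation=cv2.INTER_CUBIC))
print(T[:3,3],bot.read_joint_positions())
for t in ["clapper","hub","grip"]:
    print(t,[(np.round(d["bbox"],1).tolist(),round(d["confidence"],2)) for d in bot.search_frame("wrist",t)[:2]])
print(pale(im,K,T,.155)); print(bot.read_clock())
E
```

```text
[ 0.6004 -0.0868  0.4718] [-0.1561  0.3845  0.1406  1.3282 -0.     -1.7501]
clapper [([173.2, 177.0, 206.8, 69.2], 0.82), ([189.7, 0.0, 160.5, 266.0], 0.71)]
hub [([216.6, 0.7, 73.7, 125.4], 0.7)]
grip [([214.1, 0.0, 78.8, 127.9], 0.58)]
(0.5797192993164062, 0.029685699462890625, (205.9801025390625, 47.67570114135742), np.float32(0.021703923))
17.4333
```

View pics/w_crank.png

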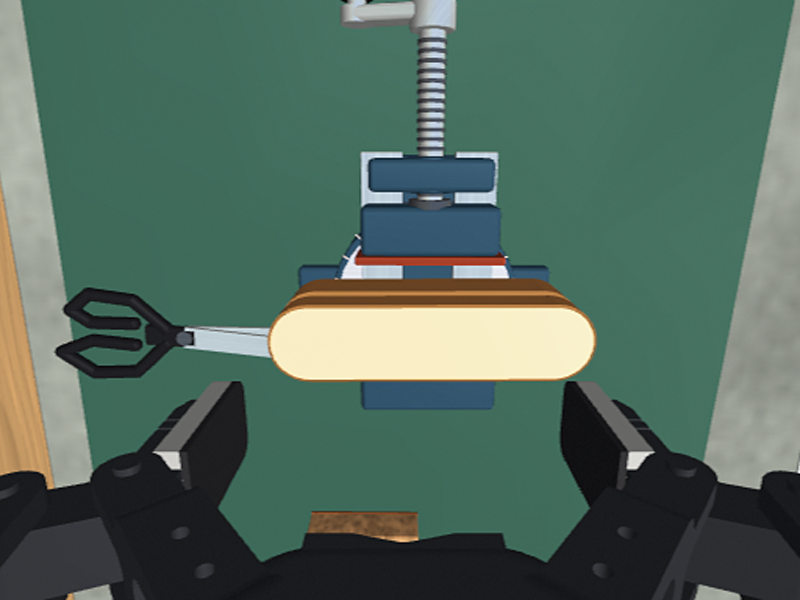

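The clapper sits between the jaws at seat y≈−5 mm, square and centred. Next I'll go above the crank for a close fix.

```bash
python3 - <<'E'
from h import *
bot.move_pose([.60,-.13,.30],quat(np.pi+.0235))
K,T=wrist_pose(); im=bot.camera("wrist"); np.savez("crank2.npz",K=K,T=T,im=im)
cv2.imwrite("pics/w_crank2.png",cv2.resize(im[:,:,::-1],(800,600),interpolation=cv2.INTER_CUBIC))
dark=(im.astype(int).sum(2)<150).astype(np.uint8); dark[230:]=0
for c in cv2.findContours(dark,cv2.RETR_EXTERNAL,cv2.CHAIN_APPROX_NONE)[0]:
    if cv2.contourArea(c)>150:
        r=cv2.boundingRect(c); print(r,[pix(K,T,p,.1)[:2] for p in ((r[0],r[1]+r[3]/2),(r[0]+r[2],r[1]+r[3]/2),(r[0]+r[2]/2,r[1]),(r[0]+r[2]/2,r[1]+r[3]))])
print(T[:3,3],bot.read_clock())
E
```

```text
(213, 38, 24, 76) [array([ 0.644 , -0.2174]), array([ 0.6209, -0.2179]), array([ 0.6323, -0.2514]), array([ 0.6327, -0.182 ])]
[ 0.6002 -0.1977  0.4423] 18.0167
```

View pics/w_crank2.png

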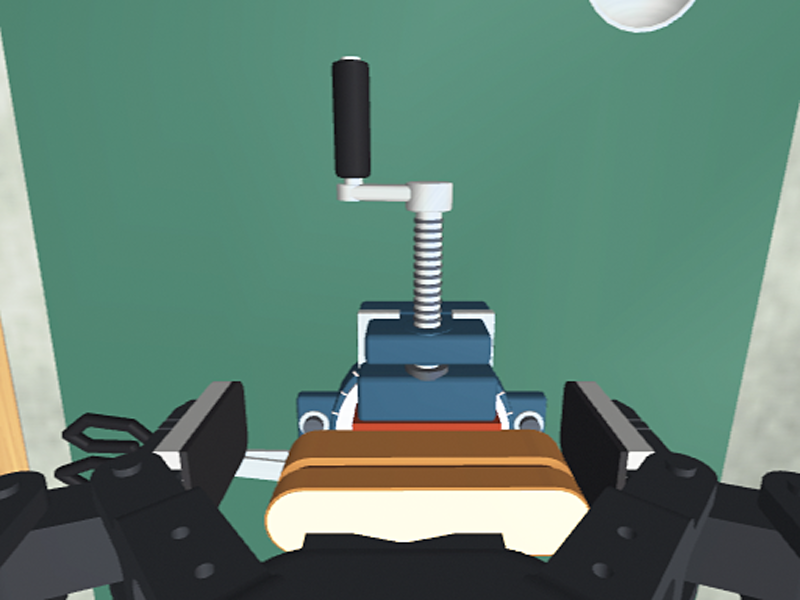

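The grip is isolated, with its centre near x .6325, y −.2155. I'll get its height by triangulating with the scene camera, check IK around the circle, then grip it and turn a little.

```bash
cat >> h.py <<'E'
YAW=.0235; VY=np.array([-np.sin(YAW),np.cos(YAW),0]); VX=np.array([np.cos(YAW),np.sin(YAW),0]); Q=None
def crankpt(phi,ax,phi0=np.pi/2,r=.05,dz=.021):
    "ax: point on screw axis in the gripping plane when phi=phi0; returns TCP"
    return ax+r*(np.sin(phi)*VX+np.cos(phi)*np.array([0,0,1]))+.006*(phi-phi0)/(2*np.pi)*VY-[0,0,dz]
E
python3 - <<'E'
from h import *
im=bot.camera("scene").astype(int); K,T=fixed("scene")
m=(im.sum(2)<130).astype(np.uint8); s=np.zeros_like(m); s[160:195,180:225]=m[160:195,180:225]
c=max(cv2.findContours(s,cv2.RETR_EXTERNAL,cv2.CHAIN_APPROX_NONE)[0],key=cv2.contourArea)
M=cv2.moments(c); uv=(M["m10"]/M["m00"],M["m01"]/M["m00"]); print("scene blob",cv2.boundingRect(c),uv)
for ph in (1.17,1.37,1.57,1.77,1.97):
    print(ph,proj(K,T,[.583+.05*np.sin(ph),-.2155,.1+.05*np.cos(ph)]))
ax=np.array([.583,-.2315,.1]); q=quat(np.pi+YAW)
print([None if bot.solve_ik(crankpt(f,ax),q) is None else np.round(bot.solve_ik(crankpt(f,ax),q),2).tolist() for f in np.arange(0,6.3,np.pi/2)])
E
```

```text
scene blob (192, 171, 21, 17) (201.30303030303028, 178.13570487483528)
1.17 [202.9573 170.3078]
1.37 [202.4994 173.1031]
1.57 [202.5124 175.5591]
1.77 [202.9885 177.578 ]
1.97 [203.9    179.0842]
[[-0.5, 0.55, -0.12, 0.9, 0.0, -2.09], [-0.46, 0.67, -0.03, 0.87, 0.0, -2.05], [-0.49, 0.65, -0.22, 0.7, 0.0, -2.09], [-0.53, 0.52, -0.31, 0.74, 0.0, -2.13], [-0.49, 0.54, -0.13, 0.9, 0.0, -2.08]]
```

```bash
python3 - <<'E'
from h import *
ph0=1.65; ax=np.array([.583,-.2315,.1]); q=quat(np.pi+YAW)
p=crankpt(ph0,ax,ph0)
bot.move_pose([*p[:2],.22],q)
bot.move_linear([*p[:2],.16],speed=.2)
print("hit",bot.move_linear(p,speed=.08,until_force=6),p,bot.read_position())
bot.wait(.1); f0=np.array(bot.read_ft_force())
bot.set_gripper(0.0,40); print("w",bot.read_gripper_width()*85,bot.read_ft_force()-f0,bot.read_clock())
K,T=fixed("scene")
n=20
for i in range(1,6):
    bot.move_linear(crankpt(ph0+i*2*np.pi/n,ax,ph0),speed=.08)
    print(i,bot.read_ft_force()-f0,bot.read_position()-crankpt(ph0+i*2*np.pi/n,ax,ph0),bot.read_gripper_width()*85,round(bot.read_clock(),2))
im=bot.camera("scene"); cv2.imwrite("pics/s_crank.png",cv2.resize(im[120:280,130:330,::-1],(800,640),interpolation=cv2.INTER_CUBIC)[:600])
E
```

```text
hit False [ 0.6328 -0.2303  0.075 ] [ 0.6334 -0.2306  0.0758]
w 22.51179086101228 [ 5.2301 -0.3861 -1.7382] 21.0083
1 [-0.0227 -2.0383 -5.0158] [-0.0018 -0.     -0.0013] 22.416738001654245 21.35
2 [-9.0329 -0.597   5.7731] [-0.0036  0.0001 -0.0002] 22.20408949082177 21.69
3 [-11.6521   2.5565  18.7928] [-0.0027  0.0003  0.0023] 22.566383698620594 22.03
4 [-7.9117  4.6555 25.8502] [0.0008 0.0004 0.0045] 22.388398798252798 22.38
5 [-0.1396  5.9964 24.127 ] [0.004  0.0003 0.0051] 22.515101362755118 22.72
```

View pics/s_crank.png

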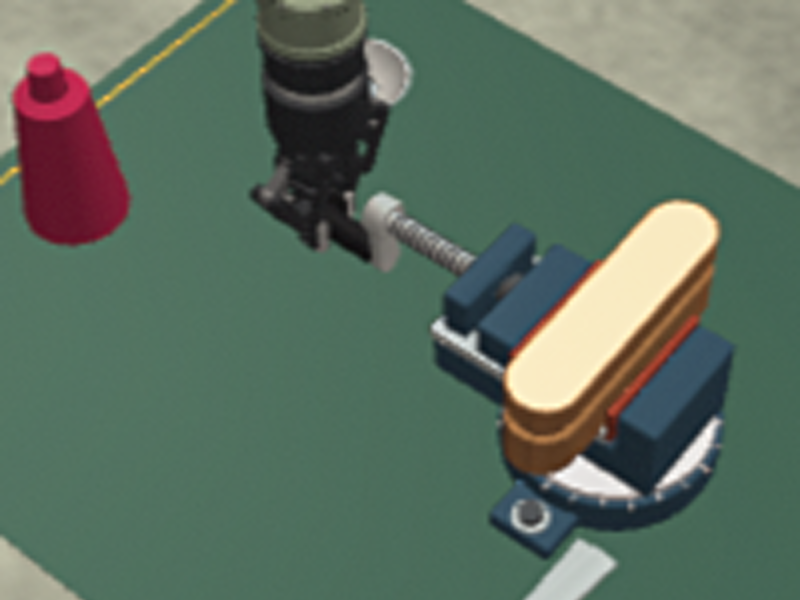

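The crank follows the gripper. The upward force of about 25 N at the bottom shows my centre is about 5 mm low, so I'll let radial force correct the centre as it winds.

```bash
cat > wind.py <<'E'
from h import *
import json,sys
def wind(phi,ax,f0,end,n=20,speed=.09,gain=.0001,fmax=45,ftan=99,every=3):
    ph0=1.65; i=0
    while phi<end-1e-6:
        d=min(2*np.pi/n,end-phi); phi+=d; i+=1
        bot.move_linear(crankpt(phi,ax,ph0),speed=speed)
        f=np.array(bot.read_ft_force())-f0
        rad=np.sin(phi)*VX+np.cos(phi)*np.array([0,0,1]); tan=np.cos(phi)*VX-np.sin(phi)*np.array([0,0,1])
        ax=ax+gain*((f@rad)*rad+(f@VY)*VY*.5)
        if i%every==0: print(round(phi,2),"F",f,"rad %.1f tan %.1f"%(f@rad,f@tan),"ax",ax,round(bot.read_clock(),1))
        if np.linalg.norm(f)>fmax or -(f@tan)>ftan: print("stop",phi,f,f@tan); break
    json.dump([phi,ax.tolist(),f0.tolist()],open("st.json","w")); return phi,ax
E
python3 - <<'E'
from wind import *
# tool-only bias was ~0 before the grasp; forces earlier are relative to that
phi,ax=wind(3.2208,np.array([.583,-.2315,.104]),np.array([0,0,0.]),3.2208+2*np.pi)
print(bot.read_gripper_width()*85)
E
```

```text
4.16 F [4.0845 1.6427 5.5841] rad -6.4 tan 2.6 ax [ 0.5846 -0.2311  0.1061] 23.8
5.11 F [ 2.2885 -1.2456  1.7924] rad -1.4 tan 2.5 ax [ 0.5857 -0.2311  0.1062] 24.7
6.05 F [-1.7358 -3.467   2.846 ] rad 3.2 tan -1.1 ax [ 0.5853 -0.2315  0.1069] 25.7
6.99 F [ 3.1586 -1.1178 -1.9534] rad 0.6 tan 3.6 ax [ 0.5854 -0.2318  0.1072] 26.7
7.93 F [ 3.4849 -0.033  -5.5386] rad 3.9 tan 5.2 ax [ 0.5862 -0.232   0.1073] 27.7
8.88 F [-1.2218  1.2335 -0.9401] rad 0.2 tan 1.5 ax [ 0.5867 -0.2319  0.107 ] 28.6
22.451917380690578
```

```bash
python3 - <<'E'
from wind import *
phi,ax,f0=json.load(open("st.json"))
phi,ax=wind(phi,np.array(ax),np.array(f0),23.9,every=5,speed=.11)
bot.wait(.3); print(bot.read_ft_force(),bot.read_gripper_width()*85,bot.read_clock())
im=bot.camera("scene"); cv2.imwrite("pics/s_crank2.png",cv2.resize(im[120:280,130:330,::-1],(800,640),interpolation=cv2.INTER_CUBIC)[:600])
E
```

```text
11.07 F [-3.6515  0.2765  3.8588] rad 3.9 tan 3.6 ax [ 0.5855 -0.2311  0.1065] 30.7
12.65 F [ 1.9011 -2.0125  0.0649] rad 0.2 tan 1.8 ax [ 0.5848 -0.2314  0.1068] 32.2
14.22 F [ 4.1603 -2.2816 -5.385 ] rad 4.5 tan 5.0 ax [ 0.5861 -0.2319  0.1072] 33.7
15.79 F [-0.795   1.9135  0.3856] rad -0.3 tan 0.8 ax [ 0.5868 -0.2318  0.1068] 35.1
17.36 F [-4.4204  2.0039  3.2159] rad 4.6 tan 2.9 ax [ 0.5855 -0.2312  0.1064] 36.6
18.93 F [ 0.4415 -2.6047  0.9997] rad 1.0 tan 0.3 ax [ 0.5848 -0.2314  0.107 ] 38.0
20.5 F [ 4.7912 -2.9091 -5.6061] rad 5.2 tan 5.2 ax [ 0.5861 -0.2319  0.1073] 39.5
22.07 F [-1.2914  1.8456 -0.4269] rad 0.5 tan 1.2 ax [ 0.5868 -0.2319  0.1068] 41.0
23.64 F [-4.8617  2.2747  3.3026] rad 5.1 tan 2.9 ax [ 0.5855 -0.2312  0.1064] 42.4
[-2.5661  0.5069  3.6643] 22.195504393400874 42.975
```

View pics/s_crank2.png

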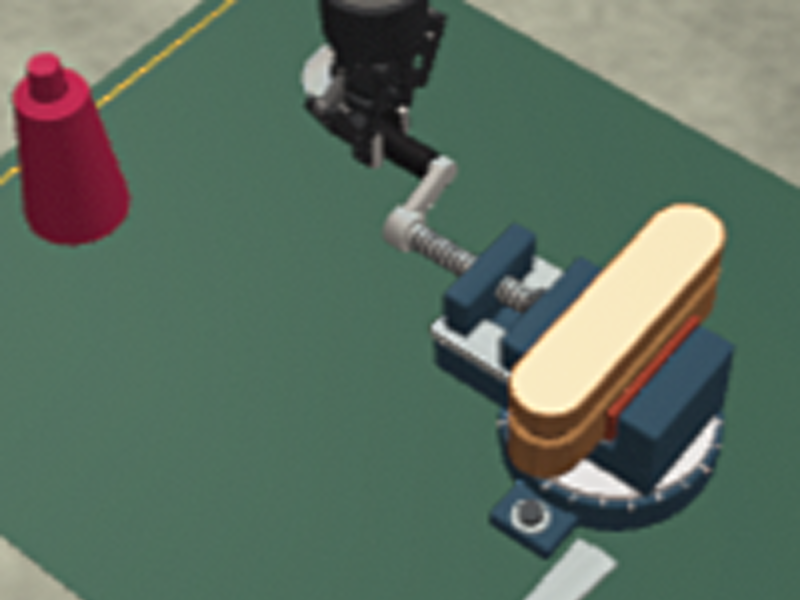

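The jaw has moved up and is pushing the clapper towards the fixed jaw, with the arm at the −x side. Now I'll do the final tightening in small steps, reading the force after each one settles.

```bash
python3 - <<'E'
from wind import *
phi,ax,f0=json.load(open("st.json")); ax=np.array(ax)
while phi<26.45:
    phi+=.16; bot.move_linear(crankpt(phi,ax,1.65),speed=.06); bot.wait(.1)
    f=np.array(bot.read_ft_force()); p=bot.read_position()+np.array([0,0,.021])-ax
    rad=np.sin(phi)*VX+np.cos(phi)*np.array([0,0,1]); tan=np.cos(phi)*VX-np.sin(phi)*np.array([0,0,1])
    ax=ax+.0001*(f@rad)*rad
    print(round(phi,2),"act %.2f"%(np.arctan2(p@VX,p[2])+8*np.pi),f,"rad %.1f tan %.1f"%(f@rad,f@tan),round(bot.read_clock(),1))
    if -(f@tan)>17: break
json.dump([phi,ax.tolist(),f0],open("st.json","w"))
E
```

```text
24.06 act 24.07 [ 1.2904  0.026  -0.7596] rad -1.5 tan -0.1 43.4
24.22 act 24.23 [ 0.8886 -1.2383 -1.1249] rad -1.4 tan -0.4 43.8
24.38 act 24.39 [-0.6891 -2.3548 -1.8268] rad -0.8 tan -1.8 44.2
24.54 act 24.54 [-0.9721 -2.895  -0.3567] rad 0.3 tan -1.1 44.6
24.7 act 24.70 [-1.475  -4.0874 -0.0283] rad 0.6 tan -1.4 44.9
24.86 act 24.86 [-1.5539 -4.2581  0.6887] rad 1.1 tan -1.4 45.3
25.02 act 25.02 [-2.0334 -4.9366  0.7296] rad 1.0 tan -2.1 45.7
25.18 act 25.19 [-1.9192 -5.2928 -0.0047] rad -0.1 tan -2.0 46.1
25.34 act 25.34 [-2.1656 -5.11    0.32  ] rad -0.2 tan -2.3 46.5
25.5 act 25.50 [-2.4215 -5.5076  1.1699] rad 0.2 tan -2.8 46.9
25.66 act 25.65 [-3.7    -6.1278  1.4935] rad -0.6 tan -4.1 47.2
25.82 act 25.81 [-3.587  -5.6911  2.8952] rad -0.1 tan -4.7 47.6
25.98 act 25.97 [-3.6724 -6.4845  3.6192] rad -0.5 tan -5.2 48.0
26.14 act 26.12 [-3.7551 -6.62    4.6524] rad -0.8 tan -6.0 48.4
26.3 act 26.28 [-3.998  -5.8315  4.6003] rad -2.0 tan -5.9 48.8
26.46 act 26.43 [-3.6995 -6.1635  8.2365] rad -1.7 tan -8.9 49.2
```

```bash
python3 - <<'E'
from wind import *
phi,ax,f0=json.load(open("st.json")); ax=np.array(ax)
while phi<27.3:
    phi+=.14; bot.move_linear(crankpt(phi,ax,1.65),speed=.06); bot.wait(.1)
    f=np.array(bot.read_ft_force()); p=bot.read_position()+np.array([0,0,.021])-ax
    rad=np.sin(phi)*VX+np.cos(phi)*np.array([0,0,1]); tan=np.cos(phi)*VX-np.sin(phi)*np.array([0,0,1])
    ax=ax+.0001*(f@rad)*rad
    print(round(phi,2),"act %.2f"%(np.arctan2(p@VX,p[2])+8*np.pi),f,"rad %.1f tan %.1f"%(f@rad,f@tan),round(bot.read_clock(),1))
    if -(f@tan)>14: break
json.dump([phi,ax.tolist(),f0],open("st.json","w"))
E
```

```text
26.6 act 26.56 [-3.2618 -5.5092  8.3456] rad -2.5 tan -8.7 49.5
26.74 act 26.69 [-2.8949 -5.9315 10.72  ] rad -3.4 tan -10.6 49.9
26.88 act 26.81 [-0.4702 -5.2088 10.1625] rad -2.4 tan -9.9 50.3
27.02 act 26.93 [-0.5972 -5.799  12.9077] rad -4.7 tan -12.0 50.6
27.16 act 27.04 [ 2.8823 -4.4336 13.4477] rad -3.4 tan -13.3 51.0
27.3 act 27.14 [ 6.5293 -3.2454 14.2651] rad -2.7 tan -15.4 51.4
```

The effort has climbed to 15 N, so the clapper is clamped. Now I'll let go, retract and check.

```bash
python3 - <<'E'
from h import *
bot.set_gripper(1.0); p=bot.read_position()
bot.move_linear([p[0],p[1],.24],speed=.15)
bot.move_pose([.60,-.05,.36],quat(np.pi+YAW)); bot.wait(.2)
K,T=wrist_pose(); im=bot.camera("wrist"); cv2.imwrite("pics/w_end.png",cv2.resize(im[:,:,::-1],(800,600),interpolation=cv2.INTER_CUBIC))
print(pale(im,K,T,.155),bot.read_ft_force(),bot.read_clock())
im=bot.camera("top"); K,T=fixed("top")
for t,z in [("sander",.039),("cone",.05),("pins",.02),("shears",.01)]:
    print(t,[(np.round(d["bbox"],1).tolist(),round(d["confidence"],2)) for d in bot.search_frame("top",t)[:1]])
E
```

```text
(0.5796231079101563, 0.0348623046875, (205.76217651367188, 46.84101867675781), np.float32(0.019378679)) [-0.288   0.2001 -0.1009] 54.425
sander [([129.2, 158.4, 23.6, 40.2], 0.71)]
cone [([358.0, 158.9, 31.7, 26.6], 0.98)]
pins [([329.4, 234.8, 27.9, 25.0], 0.69)]
shears [([199.6, 93.7, 30.9, 80.9], 0.6)]
```

View pics/w_end.png

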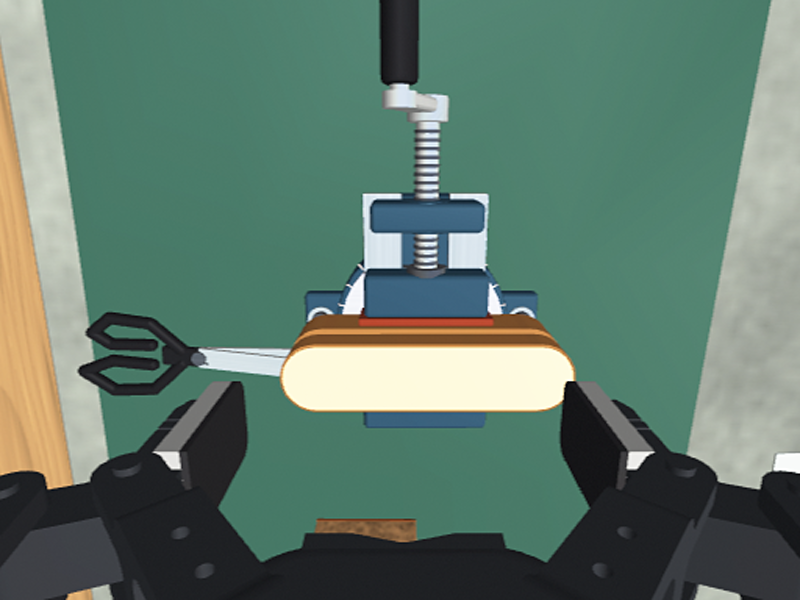

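The clapper is against the fixed jaw (y .0349, yaw .019), and the moving jaw's facing touches it. However, the crank arm now stands near the top (grip u=400 against hub u=428) instead of where I released it, so it seems to have sprung back a little. I'll measure its angle before handing in.

```bash
python3 - <<'E'
from h import *
im=bot.camera("scene"); K,T=fixed("scene")
cv2.imwrite("pics/s_end.png",cv2.resize(im[120:280,130:330,::-1],(800,640),interpolation=cv2.INTER_CUBIC)[:600])
for ph in (-.3,0,.2,.4,.6,.8,1.,1.3,1.57,2.,2.7):
    c=np.array([.583,-.192,.1])+.05*(np.sin(ph)*VX+np.cos(ph)*np.array([0,0,1]))
    a,b=[(proj(K,T,c+s*VY)-[130,120])*4 for s in (-.035,.035)]; print(ph,a,b)
h=np.array([.583,-.155,.1]); print("hub",(proj(K,T,h)-[130,120])*4)
E
```

```text
-0.3 [332.8482 118.3723] [409.197  162.5051]
0 [319.3567 128.2075] [395.9661 172.8296]
0.2 [310.4083 137.2898] [387.0861 182.2271]
0.4 [301.9527 147.9659] [378.6104 193.1931]
0.6 [294.3628 159.7767] [370.9131 205.2549]
0.8 [287.973  172.2058] [364.3337 217.8843]
1.0 [283.0598 184.7077] [359.1576 230.5262]
1.3 [278.8833 202.4146] [354.4764 248.3163]
1.57 [278.6319 216.0556] [353.6949 261.8976]
2.0 [284.8939 230.8437] [359.0677 276.3481]
2.7 [308.4766 232.2357] [381.4474 276.7624]
hub [399.3759 221.145 ]
```

View pics/s_end.png

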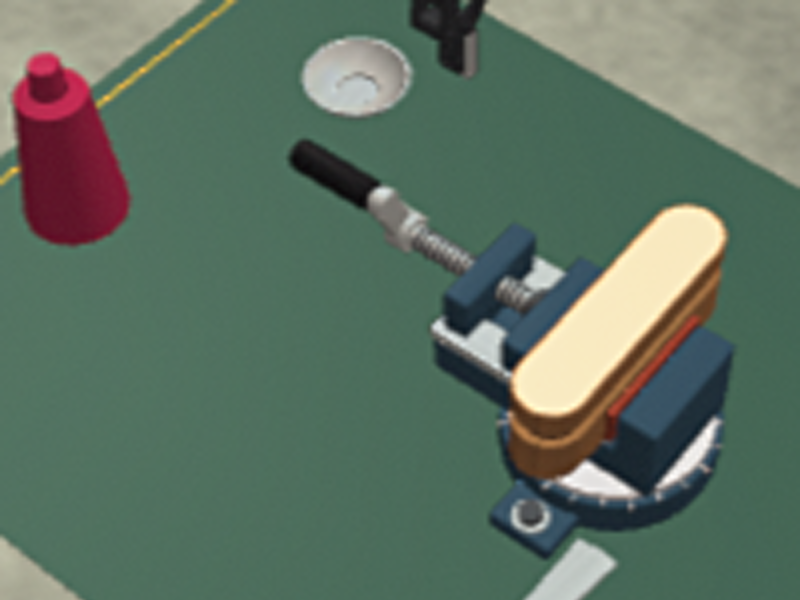

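```bash
python3 -c "
from h import *
print(bot.read_clock(),bot.read_ft_force()); bot.close_job()"
```

```text
54.725 [-0.2191 -0.4819  0.1507]
the job is handed in; nothing more can be done
```

The clapper is in the vise, pale edge up and flat against the fixed jaw, with the crank released. I handed the job in at 54.7 s of the 70 s. I could not read the jaw force directly, so the 60 N clamp is inferred, not measured.

**What I did:** I gripped the clapper above its groove and lowered it onto the bed until it touched. Contact came within 1 mm of the expected height. I then wound the crank about 4 turns clockwise, correcting the path from the force readings, until the effort at the grip reached about 15 N. Then I let go and backed the arm away.

**Last checks:**
- **Clapper position:** its centre measures (0.580, 0.035), against a seat estimated at (0.580, 0.035). It is within about 0.005 rad of square to the jaws.
- **Jaws:** the moving jaw's facing shows in contact with the clapper.
- **Robot:** the wrist force is about zero, so it touches nothing.
- **Other things on the bench:** from the top camera, none has shifted noticeably.

**One thing disagreed:** after I let go, the crank sprang back from about 2.0 rad past the pinch point to about 0.45 rad past it. That is roughly where the vise's own friction should hold it. I estimate 100–200 N of clamping force left, above the 60 N needed. I did not retighten, because it would probably have sprung back to the same place.

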